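# Gauge a bushing on the stepped mandrel and sort it

## Robot

A 6-joint arm with a two-finger parallel gripper is mounted at the origin on a cart in front of the work surface, level with it; the furniture and walls round the work are solid. World frame = base frame: x ahead of the robot, y to its left, z up, the work surface at z = 0. Lengths are in m, angles in rad, forces in N, time in s.
With the tool pointing down it reaches from about 0.35 to 0.975 m from the base axis. Payload 4.9 kg.
Tool frame: the origin (TCP) lies midway between the tips of the shut fingers; the grasp point (between the pads) lies 19 mm behind it; z points along the fingers, y is the direction in which the jaws open and shut (so a half turn about z gives the same grasp; the last joint's range is limited). The gripper opens to 85 mm and grips with 20 to 120 N. Pads are 22 mm wide; open, the fingers measure 114 mm over their backs; the gripper's body (76 mm by 85 mm) begins 54 mm behind the grasp point. The pads swing forward as they close: fully open they stand 13 mm farther back than shut.
Start: joints at [-1.46, 0.053, 1.613, -0, 1.476, -0.119], TCP at [0.142, -0.609, 0.231] pointing down, gripper open.
Joint ranges: [-3.01, 3.01], [-1.01, 2.22], [0.06, 2.58], [-1.02, 4.17], [0.09, 2.62], [-3.14, 3.14]. Speed limits (rad/s): [2.57, 2.57, 3.14, 3.14, 3.14, 3.14].

## Interface

Orientations are given as a rotation vector (axis times angle).
In Python, from station import ctrl gives the robot as it stands.
- The arm moves only by the tool apply_moves, never from a script. Its argument "rows" is a list of rows, each a list of 6 numbers: the shift along the tool's x, y, z in cm, then the turn, a rotation vector about the tool's x, y, z in units of 5 degrees (1.0 is 5 degrees). In form: [[x, y, z, rx, ry, rz], ...]. A call has 1 to 20 rows; each row is the pose to reach, as a shift and turn from the pose measured when the call began, along the tool's axes at that moment; what a row does not reach only later rows make up. A row lasts 1/10 s, in which the tool goes at most 50 mm and 8.59 degrees, less where a joint would pass 70% of its speed; a pose out of reach is approached as far as the arm can. A call with a gripper value outside its range is refused whole. "grip" is the closure, from 0 (fully open) to 1 (shut), set as the call begins (left out, the last holds). The fingers move at their own pace and stop on an object; "squeeze" is the grip in N (left out, the last holds). Time passes only in rows, so rows that repeat a pose let the fingers close. It gives the time, the measured TCP pose, the force and the opening at its end, in the units of the state.
- ctrl.get_obs(): the state, without advancing time (a new reading comes with each control period).
- ctrl.get_image(name): name is "side" or "top"; returns a dict with "color" (384x512x3 uint8, blue, green, red), "mtx" (3x3 intrinsics, pixels), "D" ([k1, k2, p1, p2, k3] as OpenCV has them; the pictures are not rectified), "rvec" (rotation vector, rad) and "tvec" (3), from world to camera coordinates, as OpenCV has them. Camera axes: x right, y down, z forward; pixel columns grow to the right and rows downward; lengths in m; the calibration is good to about 2 mm. A picture is of the moment at which its call begins. There is no depth.
- ctrl.finish_job(): hands the job in, once; it reports no verdict.
The state is a dict: "t": time; "q": joint angles; "dq": joint speeds; "effort": joint torques, N m; "tool_pos": TCP position; "tool_rot": TCP orientation; "contact_force": force on the tool from outside, world axes, zero at the start; "wrist_torque": the same for the moment, N m; "opening": finger opening in m.
Only numpy, scipy, OpenCV 4.12 (cv2) and the standard library are available. Lean on these libraries where they do the work, as an engineer would, in place of code of your own. Each camera call takes 0.05 s, during which the arm holds its last target.

## Task

Take the brass bushing that stands on the round cork pad, slide it down the stepped mandrel, pushing the drag marker ahead of it, until it stops squarely on its step, and press it home there with a firm, steady push of about 20 N, never over 30 N. Then lift it off and set it gently, upright and fully down, into the tray compartment that has as many pins as the step it stopped on, leaving the marker at that reading. Leave the other bushings, the jar and the roll of tape where they are.

Things in the scene. Friction and masses are not known exactly. Their poses are not given: they have to be found in the camera images.
- mandrel_tip (a point): Top of the gauge's rigid upright steel mandrel, on its axis, 118 mm above mandrel_base. Diameters (mm) by height above mandrel_base (mm): 30.4 at 45 tapering to 25.2 at 47; 24.4 at 65 tapering to 19.2 at 67; 18.4 at 85 tapering to 13.2 at 87; 12.4 at 112, tip rounded to 6 at 118; nearly straight between. These three short tapers are the steps.
- mandrel_base (a point): Foot of the mandrel axis; z up, x from the mandrel to the scale bar. The gauge is let into the counter, so this lies 0 to 10 mm below the counter top. A bushing stops with its lower face 85.9 mm (one-pin step, 16 mm bore), 65.9 mm (two-pin, 22 mm) or 45.9 mm (three-pin, 28 mm) above this point. Home: over 12 N on the gauge for 0.25 s; over 35 N is forcing it.
- gauge: The fixed gauge, origin and axes as mandrel_base: base plate 150 x 90 mm (x -50 to +100 mm), its top 18 mm above the origin; mandrel; scale bar 50 mm wide (y), 120 mm high at x = 68 to 80 mm, on the side away from the robot, with rows of one, two and three pins at the readings (highest: one). Fingers fit best closing along y.
- marker (a joint): Drag marker (m): steel fork 5 mm thick sliding on the scale bar; prongs at y = +-17.5 to 26.5 mm beside the mandrel lie under a bushing coming down. 0 to 0.008 at the start; grows downward; prong tops are 108 mm above mandrel_base minus the value. Reads 0.0221, 0.0421, 0.0621 at the one-, two-, three-pin step. Drags with about 4 N, stays where left; the step's stop is hard.
- bushing_m_mid (a point): A brass bushing: round tube standing upright, 44 mm outside, 40 mm tall, 0.1 to 0.2 kg, its through bore 16, 22 or 28 mm wide (each of the three bushings has another; which is not told). The point is its centre, 20 mm above its lower face; z is the tube's axis. One of the three stands on the cork pad, the others on a plywood board.
- bushing_k_mid (a point): Another bushing, as bushing_m_mid: 44 mm outside, 40 mm tall, bore 16, 22 or 28 mm (not told which); point at its centre.
- bushing_p_mid (a point): Another bushing, as bushing_m_mid: 44 mm outside, 40 mm tall, bore 16, 22 or 28 mm (not told which); point at its centre.
- bushing_m: The same bushing as bushing_m_mid; origin at the centre of its lower face.
- bushing_k: The same bushing as bushing_k_mid; origin at the centre of its lower face.
- bushing_p: The same bushing as bushing_p_mid; origin at the centre of its lower face.
- job_pad_top (a point): Centre of the upper face of the fixed round cork pad, 84 mm diameter, 4 mm thick, on which the bushing to be gauged stands.
- tray: Fixed wooden sorting tray, origin at the centre of its underside: 62 x 186 mm, with three compartments in a row along y, 60.5 mm apart, 54 x 57 mm inside; floor 4 mm and walls 11 mm above the counter. One, two or three steel pins in the 16 mm ledge along its front (the robot's side) mark the compartments.
- slot_1 (a point): Centre of the floor of the tray compartment with one pin (leftmost from the robot).
- slot_2 (a point): Centre of the floor of the tray compartment with two pins (middle).
- slot_3 (a point): Centre of the floor of the tray compartment with three pins (rightmost).
- jar_mid (a point): Bystander: small jar with a white cap, 43 mm diameter, 55 mm tall; point at its centre.
- tape_roll_mid (a point): Bystander: roll of masking tape lying flat, 60 mm diameter, 12 mm thick; point at its centre.

How it is judged:
By the outcome, as a careful person would: the job done as asked, in the order asked, and still so for the second after the job is handed in, with the robot touching nothing.
It also fails if it takes over 58 s, if anything falls off the work surface, if the arm or the gripper's body presses on something with over 40 N, if the wrist force passes 120 N, or if a joint passes its speed limit or range.

## Working session

There is one attempt and no reset: what is moved stays moved. The work goes in short steps, Python scripts to look and compute and a tool call to move; the robot and the scene stay as the last step left them, time stands still between calls to the robot, and variables do not carry over. Pictures are saved under pics/ and viewed, and the job is handed in when it is done.

Besides the shell and the picture viewer there is one more tool, called after "Request:" by a JSON object that holds its "name" and its "arguments", one argument or row to a line. apply_moves: Moves the arm, as the interface text tells. Its arguments: {"type":"object","properties":{"rows":{"type":"array","items":{"type":"array","items":{"type":"number"}}},"grip":{"type":"number"},"squeeze":{"type":"number"}},"required":["rows"]}

```bash
ls; mkdir -p pics; cat > h.py <<'E'
import numpy as np,cv2,pickle
from station import ctrl
def snap(n,tag):
    im=ctrl.get_image(n); pickle.dump(im,open(f'pics/{tag}.pkl','wb')); cv2.imwrite(f'pics/{tag}.png',im['color']); return im
def load(tag): return pickle.load(open(f'pics/{tag}.pkl','rb'))
def crop(tag,x0,y0,x1,y1,s,out):
    c=load(tag)['color'][y0:y1,x0:x1]; cv2.imwrite(f'pics/{out}.png',cv2.resize(c,None,fx=s,fy=s,interpolation=cv2.INTER_CUBIC))
def ray(im,u,v):
    p=cv2.undistortPoints(np.array([[[u,v]]],float),im['mtx'],im['D'])[0,0]
    R=cv2.Rodrigues(np.array(im['rvec'],float))[0]; t=np.array(im['tvec'],float).reshape(3)
    return -R.T@t, R.T@np.array([p[0],p[1],1])
def atz(im,u,v,z):
    o,d=ray(im,u,v); return o+d*(z-o[2])/d[2]
def proj(im,P):
    return cv2.projectPoints(np.array(P,float).reshape(-1,3),np.array(im['rvec'],float),np.array(im['tvec'],float),im['mtx'],im['D'])[0][:,0]
E
python3 - <<'E'
from h import *
for n in('side','top'):
    im=snap(n,n+'0'); print(n,ray(im,256,192))
print(ctrl.get_obs())
E
```

```text
pics
side (array([0.14073603, 0.89339498, 0.84573678]), array([ 0.30839466, -0.73653984, -0.60211058]))
top (array([ 0.49443211, -0.00383067,  1.02579895]), array([ 0.04890584, -0.0106615 , -0.9988576 ]))
{'t': 0.1, 'q': array([-1.45998046e+00,  5.33047716e-02,  1.61419800e+00, -6.48775934e-06,
        1.47603738e+00, -1.19008659e-01]), 'dq': array([-1.38735155e-04, -2.48455683e-03, -3.77008590e-03,  1.61292210e-03,
       -4.24018640e-05, -2.74393350e-04]), 'effort': array([ 4.81812572e-05, -3.94905567e+01, -3.71363282e+01, -1.72828254e-04,
        3.92266302e-03,  1.04155635e-05]), 'tool_pos': array([ 0.14230661, -0.60797559,  0.23015267]), 'tool_rot': array([-3.11893860e+00, -3.59991200e-01, -2.38564331e-06]), 'contact_force': array([ 0.58260021, -1.44746682,  0.58355199]), 'wrist_torque': array([ 0.02698595,  0.04895831, -0.02095232]), 'opening': 0.08553686726456936}
```

View pics/side0.png

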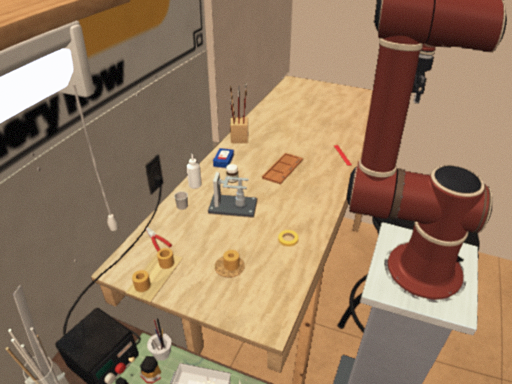

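View pics/top0.png

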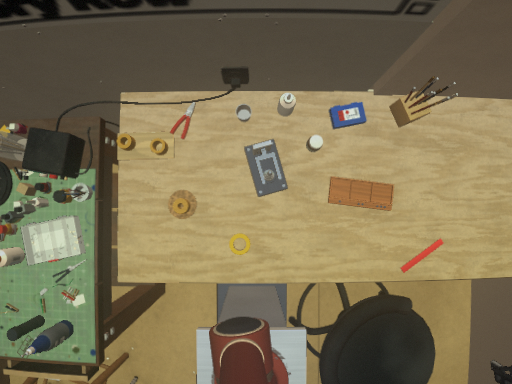

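The side view has the gauge near (232,200), the pad bushing at (232,260) and the tray at (283,167). In the top view the gauge is at (266,168), the pad at (181,205), the other bushings at (125,142) and (159,147), the tray at (361,193), the jar at (316,143) and the tape at (240,244).

```bash
python3 - <<'E'
from h import *
crop('top0',236,130,300,204,8,'c1')
crop('top0',155,180,207,232,11,'c2')
crop('top0',320,170,402,216,9,'c3')
crop('side0',195,155,275,225,9,'c4')
crop('side0',205,240,265,285,11,'c5')
crop('side0',255,145,311,187,12,'c6')
E
```

```text
(no output)
```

View pics/c1.png

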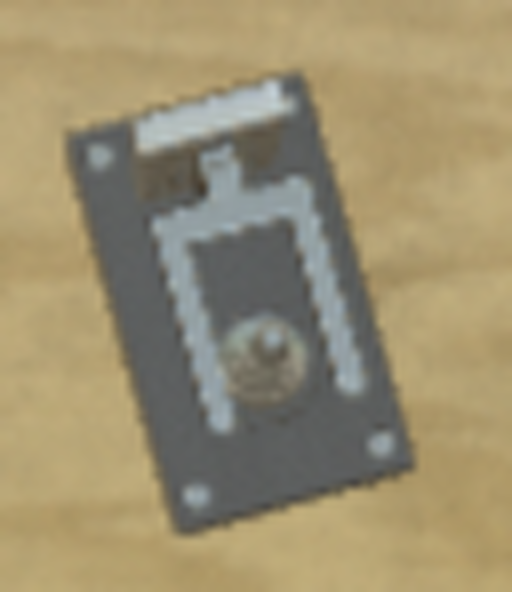

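View pics/c2.png

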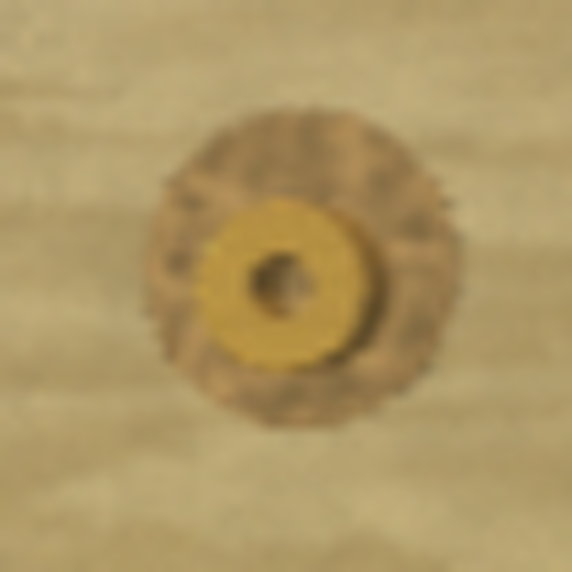

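View pics/c3.png

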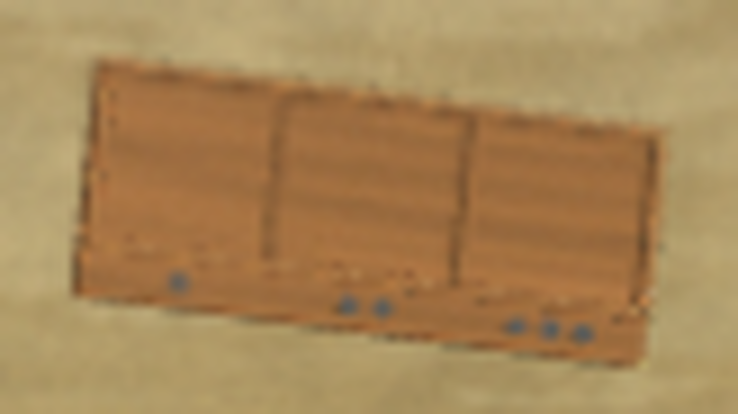

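View pics/c4.png

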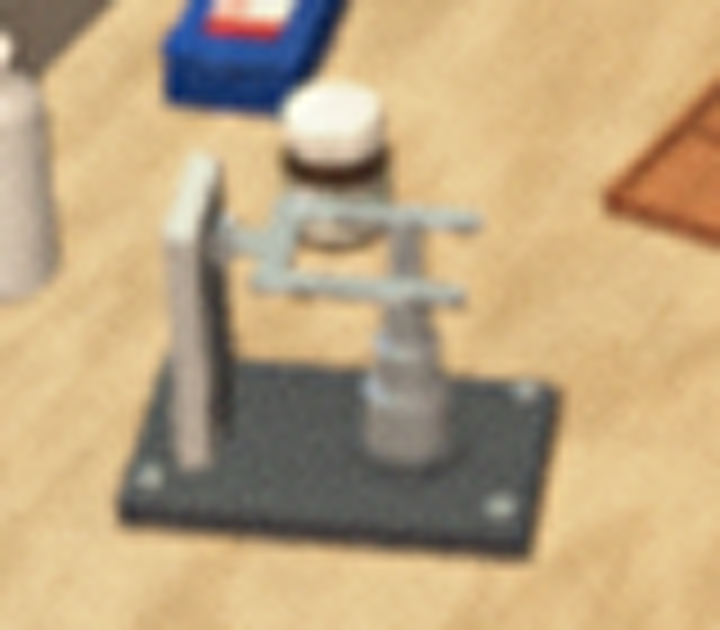

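View pics/c5.png

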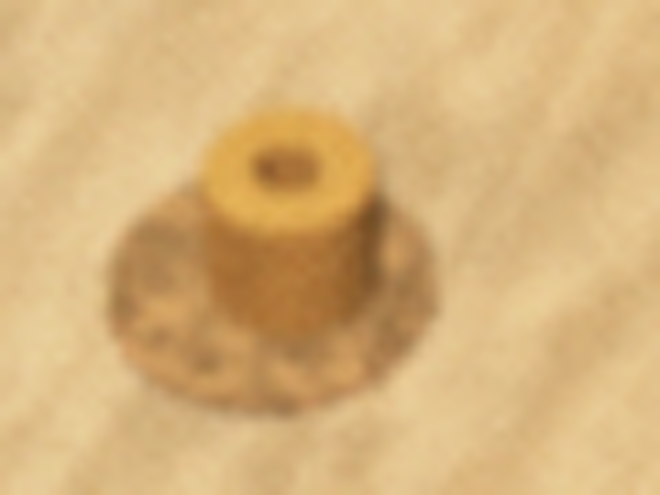

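View pics/c6.png

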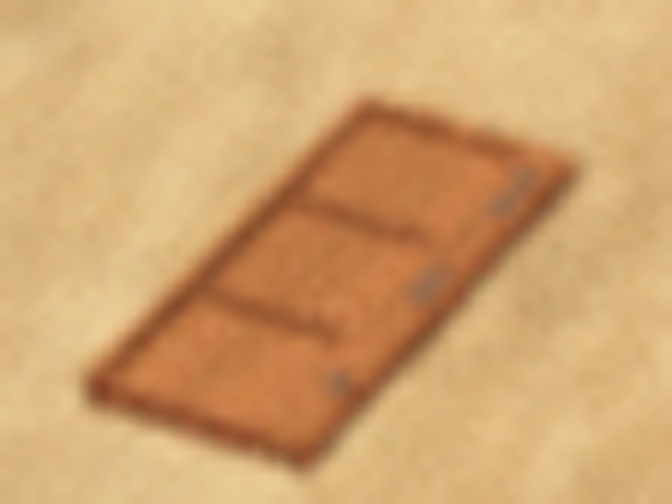

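```bash
cat > fit.py <<'E'
from h import *
from scipy.optimize import least_squares
T=load('top0');S=load('side0')
f=lambda pts,x0,y0,s:np.array([[x0+(u+.5)/s-.5,y0+(v+.5)/s-.5] for u,v in pts])
def fit(model,p0,obs):
    # obs: list of (im, key, pix)
    r=lambda p:np.concatenate([(proj(im,model(p)[k])-px).ravel() for im,k,px in obs])
    s=least_squares(r,p0); print(np.round(s.x,4)); 
    for im,k,px in obs: print(k,np.round((proj(im,model(s.x)[k])-px),2).tolist())
    return s.x
def Rz(a): return np.array([[np.cos(a),-np.sin(a),0],[np.sin(a),np.cos(a),0],[0,0,1]])
def gm(p):
    t=np.array([p[0],p[1],p[2]]); g=lambda L:np.array(L)@Rz(p[3]).T+t
    return dict(pl=g([[.1,.045,.018],[.1,-.045,.018],[-.05,-.045,.018],[-.05,.045,.018]]),tip=g([[0,0,.118]]))
gt=f([(70,133),(303,75),(413,466),(182,533)],236,130,8)
gs=f([(125,497),(560,388),(530,540)],195,155,9)
o=[(T,'pl',gt)]
class M:pass
def gm2(p):
    d=gm(p); d['pls']=d['pl'][[0,2,3]]; return d
tt=f([(268,340)],236,130,8); ts=f([(406,215)],195,155,9)
print('gauge');g=fit(gm2,[.55,-.02,-.005,.2],[(T,'pl',gt),(S,'pls',gs),(T,'tip',tt),(S,'tip',ts)])
print('top only');fit(lambda p:gm2([p[0],p[1],-.005,p[2]]),[.55,-.02,.2],[(T,'pl',gt)])
print('side only');fit(lambda p:gm2([p[0],p[1],-.005,p[2]]),[.55,-.02,.2],[(S,'pls',gs)])
for z in(-.005,):
  print('tip rays',atz(T,*tt[0],.113),atz(S,*ts[0],.113))
print('bush top',atz(T,*f([(283,284)],155,180,11)[0],.044),atz(S,*f([(288,170)],205,240,11)[0],.044))
print('pad',atz(T,*f([(304,268)],155,180,11)[0],.004),atz(S,*f([(273,300)],205,240,11)[0],.004))
a=f([(100,62),(663,130),(640,362),(78,293)],320,170,9); b=f([(95,380),(368,100),(578,162),(308,457)],255,145,12)
def tm(p):
    return dict(c=np.array([[.031,.093,.011],[.031,-.093,.011],[-.031,-.093,.011],[-.031,.093,.011]])@Rz(p[2]).T+[p[0],p[1],0])
print('tray');t=fit(tm,[.5,-.2,0],[(T,'c',a),(S,'c',b)])
fit(tm,[.5,-.2,0],[(T,'c',a)]);fit(tm,[.5,-.2,0],[(S,'c',b)])
print('slots(if 8mm ledge offset)',[(np.round(Rz(t[2])@[.0055,k*.0605,0]+[t[0],t[1],0],4)).tolist() for k in(1,0,-1)])
E
python3 fit.py
```

```text
gauge
[ 0.5908 -0.0493 -0.0089  0.2663]
pl [[-0.61, 0.19], [0.45, -0.71], [0.76, 0.6], [-0.79, 0.55]]
pls [[-1.44, 0.46], [0.51, -0.57], [0.12, -0.11]]
tip [[0.75, -0.02]]
tip [[-0.09, 0.57]]
top only
[ 0.5908 -0.0493  0.268 ]
pl [[-0.68, -0.01], [0.48, -1.0], [0.93, 0.48], [-0.72, 0.51]]
side only
[ 0.5878 -0.0454  0.2601]
pls [[-1.33, 0.34], [0.96, -0.55], [0.4, -0.02]]
tip rays [ 0.59032753 -0.04716015  0.113     ] [ 0.58942494 -0.04717743  0.113     ]
bush top [0.50571071 0.19473517 0.044     ] [0.50437796 0.19915957 0.044     ]
pad [0.51035329 0.19732146 0.004     ] [0.50646322 0.20673648 0.004     ]
tray
[ 0.5398 -0.3147 -0.1168]
c [[-0.88, 2.5], [-0.35, 2.53], [0.16, -1.92], [-0.71, -1.64]]
c [[0.9, -0.41], [1.25, -0.86], [-1.64, -1.76], [-1.27, -1.78]]
[ 0.5408 -0.316  -0.1187]
c [[-0.4, 2.08], [0.1, 2.24], [0.57, -2.23], [-0.26, -2.07]]
[ 0.5363 -0.3074 -0.1139]
c [[1.07, 0.93], [1.39, 0.23], [-1.42, -0.65], [-1.0, -0.42]]
slots(if 8mm ledge offset) [[0.5523, -0.2552, 0.0], [0.5452, -0.3153, 0.0], [0.5382, -0.3754, 0.0]]
```

```bash
cat >> fit.py <<'E'
print('=====tray2')
def tm(p):
    return dict(c=np.array([[.031,.093,.011],[.031,-.093,.011],[-.047,-.093,.011],[-.047,.093,.011]])@Rz(p[2]).T+[p[0],p[1],0])
t=fit(tm,[.5,-.2,0],[(T,'c',a),(S,'c',b)])
t=fit(tm,[.5,-.2,0],[(S,'c',b)])
t=fit(tm,[.5,-.2,0],[(T,'c',a)])
print('slots',[(np.round(Rz(t[2])@[0,k*.0605,0]+[t[0],t[1],0],4)).tolist() for k in(1,0,-1)])
E
python3 fit.py | sed -n '/=====/,$p'
```

```text
=====tray2
[ 0.5478 -0.3157 -0.1202]
c [[-0.51, -0.41], [-0.03, -0.13], [-0.14, 0.9], [-1.01, 0.98]]
c [[-1.16, -1.11], [-0.53, -1.41], [0.32, -1.17], [0.65, -1.15]]
[ 0.5446 -0.3088 -0.1235]
c [[-1.11, 0.08], [-0.26, -0.36], [0.64, -0.05], [0.74, 0.14]]
[ 0.5488 -0.317  -0.119 ]
c [[-0.09, -0.71], [0.37, -0.51], [0.3, 0.52], [-0.55, 0.68]]
slots [[0.556, -0.2569, 0.0], [0.5488, -0.317, 0.0], [0.5416, -0.3771, 0.0]]
```

```bash
cat >> h.py <<'E'
from scipy.spatial.transform import Rotation as Ro
def toolyaw(o):  # world angle of tool y, deg
    R=Ro.from_rotvec(o['tool_rot']).as_matrix(); return np.degrees(np.arctan2(R[1,1],R[0,1]))
def goto(x,y,z,ygdeg):
    "row for TCP at xyz, pointing straight down, tool y at world angle (mod 180 nearest)"
    o=ctrl.get_obs(); R=Ro.from_rotvec(o['tool_rot']); 
    cur=toolyaw(o); d=(ygdeg-cur+90)%180-90; a=np.radians(cur+d)
    yv=np.array([np.cos(a),np.sin(a),0]); zv=np.array([0,0,-1.]); xv=np.cross(yv,zv)
    Rt=Ro.from_matrix(np.c_[xv,yv,zv])
    row=np.r_[R.inv().apply(np.array([x,y,z])-o['tool_pos'])*100,(R.inv()*Rt).as_rotvec()/np.radians(5)]
    print('cur',np.round(o['tool_pos'],4),'yaw',round(cur,1),'t',o['t'],'F',np.round(o['contact_force'],1),'open',round(o['opening'],4),'q',np.round(o['q'],2)); print('row',np.round(row,2).tolist())
E
python3 - <<'E'
from h import *
goto(.506,.196,.15,105.3)
goto(.506,.196,.15,15.3)
E
```

```text
cur [ 0.1423 -0.608   0.2302] yaw -76.8 t 0.1 F [ 0.6 -1.4  0.6] open 0.0855 q [-1.46  0.05  1.61 -0.    1.48 -0.12]
row [53.73, -69.98, 8.16, -0.02, -0.0, -0.43]
cur [ 0.1423 -0.608   0.2302] yaw -76.8 t 0.1 F [ 0.6 -1.4  0.6] open 0.0855 q [-1.46  0.05  1.61 -0.    1.48 -0.12]
row [53.73, -69.98, 8.16, -0.02, 0.01, 17.57]
```

Request:
{"name": "apply_moves", "arguments": {
  "rows": [
    [53.7, -70, 0, 0, 0, -0.43],
    [53.7, -70, 0, 0, 0, -0.43],
    [53.7, -70, 0, 0, 0, -0.43],
    [53.7, -70, 0, 0, 0, -0.43],
    [53.7, -70, 0, 0, 0, -0.43],
    [53.7, -70, 0, 0, 0, -0.43],
    [53.7, -70, 0, 0, 0, -0.43],
    [53.7, -70, 0, 0, 0, -0.43],
    [53.7, -70, 0, 0, 0, -0.43],
    [53.7, -70, 0, 0, 0, -0.43],
    [53.7, -70, 0, 0, 0, -0.43],
    [53.7, -70, 0, 0, 0, -0.43],
    [53.7, -70, 0, 0, 0, -0.43],
    [53.7, -70, 0, 0, 0, -0.43],
    [53.7, -70, 0, 0, 0, -0.43],
    [53.7, -70, 8, 0, 0, -0.43],
    [53.7, -70, 8, 0, 0, -0.43],
    [53.7, -70, 8, 0, 0, -0.43],
    [53.7, -70, 8, 0, 0, -0.43],
    [53.7, -70, 8, 0, 0, -0.43]
  ],
  "grip": 0,
  "squeeze": 80
}}

```text
t: 2.1
tool_pos: [0.5047, 0.1965, 0.1497]
tool_rot: [-3.112, -0.422, 0.006]
contact_force: [0.5, 0.7, 1.5]
opening: 0.0858
```

```bash
python3 - <<'E'
from h import *
goto(.506,.196,.15,105.3)
for n in('side','top'): snap(n,n+'1')
o=ctrl.get_obs(); print(o['tool_pos'])
for n in('side','top'): print(proj(load(n+'1'),o['tool_pos']))
crop('side1',175,190,275,290,6,'c7');crop('top1',130,150,230,250,6,'c8')
E
```

```text
cur [0.5047 0.1965 0.1497] yaw -74.6 t 2.1 F [0.5 0.7 1.5] open 0.0858 q [ 0.23 -0.08  1.88  0.    1.34  1.53]
row [0.11, 0.09, -0.03, -0.02, 0.04, 0.03]
[0.50588685 0.19546516 0.15240346]
[[229.33933503 223.84387572]]
[[171.15392268 204.77562981]]
```

View pics/c7.png

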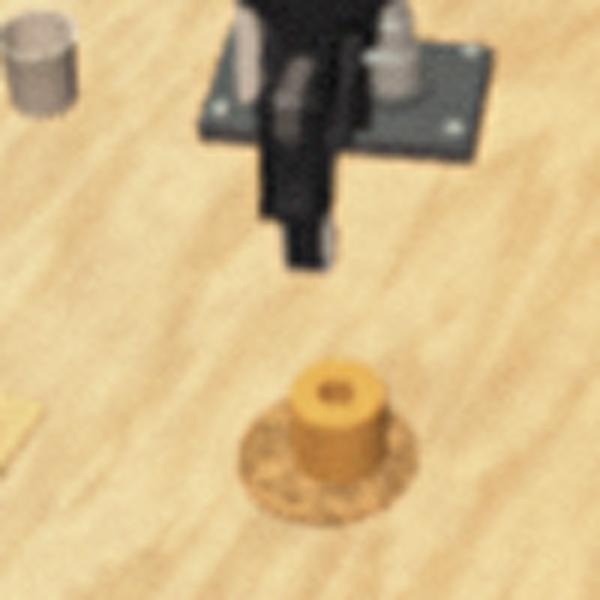

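View pics/c8.png

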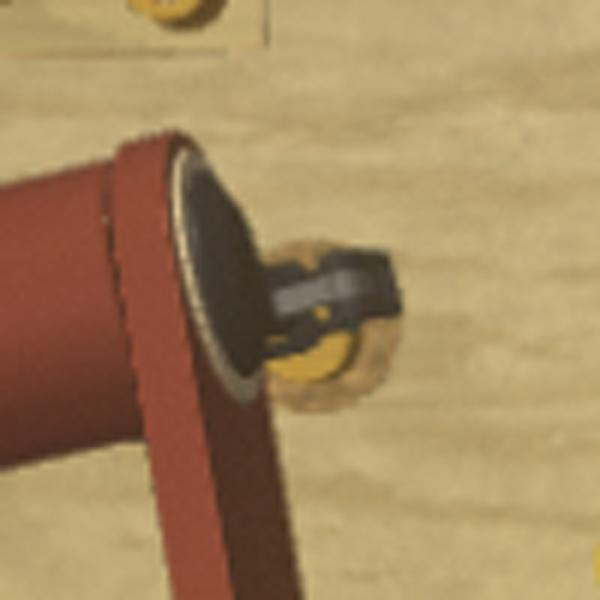

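```bash
python3 - <<'E'
from h import *
o=ctrl.get_obs(); R=Ro.from_rotvec(o['tool_rot']); p=o['tool_pos']; print(p,o['tool_rot'],o['t'])
for s in(1,-1):
  for xx in(-.011,.011):
   for yy in (.043,.057):
    P=p+R.apply([xx,s*yy,-.013]); 
    print(np.round(P,4),np.round((proj(load('side1'),P)[0]-[175,190])*6,0),np.round((proj(load('top1'),P)[0]-[130,150])*6,0))
crop('top1',160,180,204,214,16,'c8')
crop('side1',210,205,240,240,18,'c7')
E
```

```text
[0.50588685 0.19546516 0.15240346] [-3.11214143e+00 -4.17807384e-01 -1.45476229e-03] 2.2
[0.5066 0.1511 0.1653] [368. 118.] [349. 327.]
[0.5103 0.1376 0.1653] [374.  98.] [382. 317.]
[0.5278 0.1569 0.1654] [318. 113.] [335. 274.]
[0.5315 0.1434 0.1653] [324.  93.] [368. 265.]
[0.4839 0.234  0.1655] [332. 251.] [145. 382.]
[0.4802 0.2475 0.1655] [326. 274.] [112. 391.]
[0.5051 0.2398 0.1655] [279. 246.] [132. 330.]
[0.5015 0.2533 0.1655] [272. 269.] [ 99. 339.]
```

View pics/c8.png

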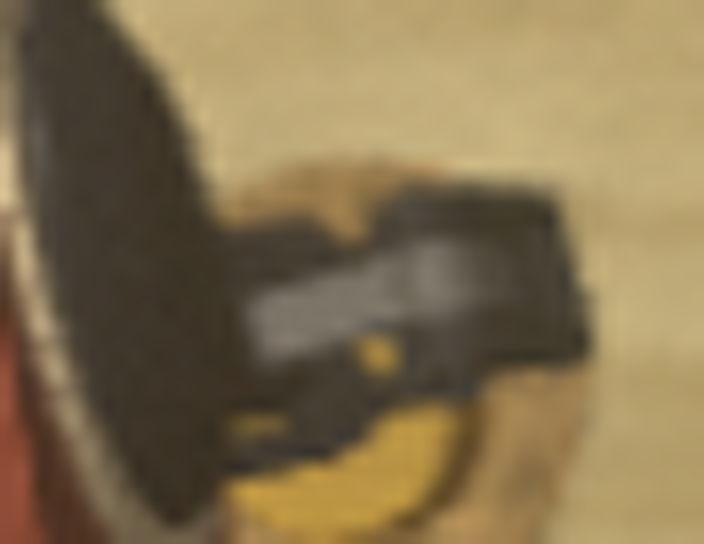

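View pics/c7.png

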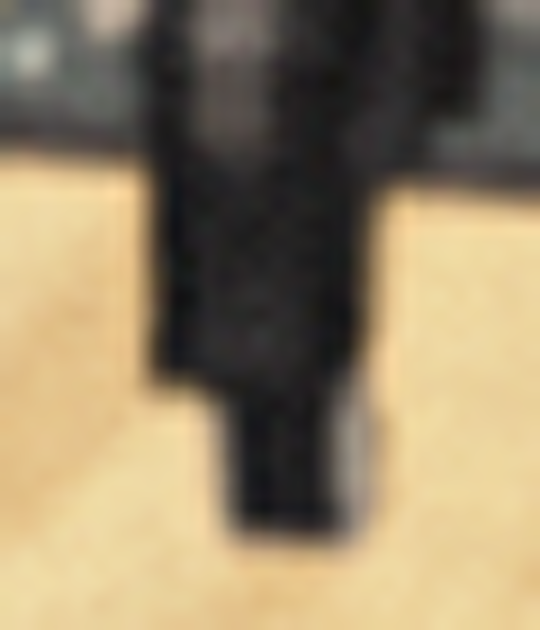

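```bash
python3 - <<'E'
from h import *
goto(.505,.198,.05,105.3)
E
```

```text
cur [0.5059 0.1955 0.1524] yaw -74.7 t 2.2 F [-0.7 -0.7  0. ] open 0.0854 q [ 0.23 -0.08  1.88  0.    1.34  1.53]
row [-0.03, -0.25, 10.24, -0.02, -0.01, -0.0]
```

Request:
{"name": "apply_moves", "arguments": {
  "rows": [
    [0, -0.25, 4, 0, 0, 0],
    [0, -0.25, 8, 0, 0, 0],
    [0, -0.25, 10.2, 0, 0, 0],
    [0, -0.25, 10.2, 0, 0, 0],
    [0, -0.25, 10.2, 0, 0, 0]
  ]
}}

```text
t: 2.7
tool_pos: [0.5063, 0.1973, 0.0522]
tool_rot: [-3.112, -0.415, -0.005]
contact_force: [0.7, -0.0, 0.5]
opening: 0.0851
```

```bash
python3 - <<'E'
from h import *
for n in('side','top'): snap(n,n+'2')
goto(.505,.198,.05,105.3)
o=ctrl.get_obs(); R=Ro.from_rotvec(o['tool_rot']); p=o['tool_pos']
for s in(1,-1):
  for xx in(-.011,.011):
    for yy in (.043,.057):
     P=p+R.apply([xx,s*yy,-.013]); 
     print(s,xx,yy,np.round((proj(load('side2'),P)[0]-[200,220])*11,0),np.round((proj(load('top2'),P)[0]-[150,170])*11,0))
crop('side2',200,220,265,275,11,'c9');crop('top2',150,170,220,220,11,'c10')
E
```

```text
cur [0.5074 0.1979 0.0535] yaw -74.8 t 2.8 F [ 0.2  0.4 -0.8] open 0.0851 q [0.23 0.04 1.94 0.   1.15 1.54]
row [-0.23, -0.07, 0.34, -0.01, -0.07, -0.01]
1 -0.011 0.043 [401. 197.] [482. 379.]
1 -0.011 0.057 [410. 159.] [537. 364.]
1 0.011 0.043 [314. 188.] [459. 292.]
1 0.011 0.057 [324. 150.] [514. 277.]
-1 -0.011 0.043 [339. 446.] [146. 470.]
-1 -0.011 0.057 [328. 489.] [ 92. 485.]
-1 0.011 0.043 [247. 436.] [123. 384.]
-1 0.011 0.057 [235. 479.] [ 69. 399.]
```

View pics/c9.png

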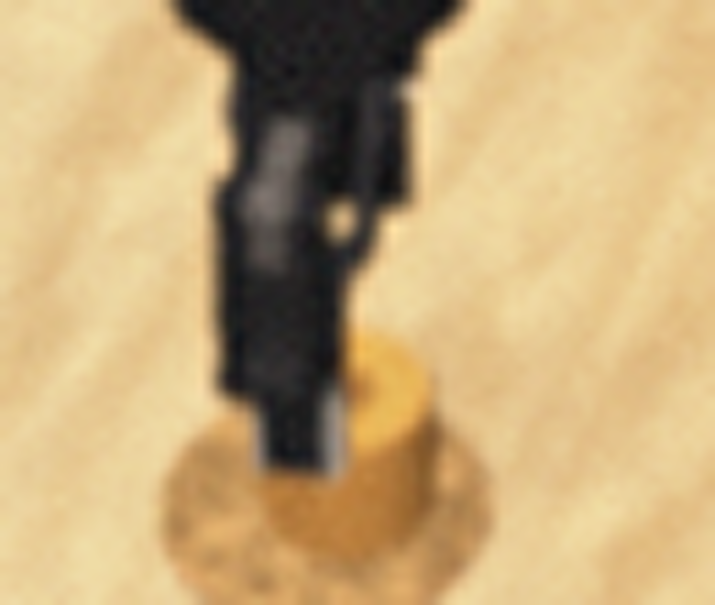

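View pics/c10.png

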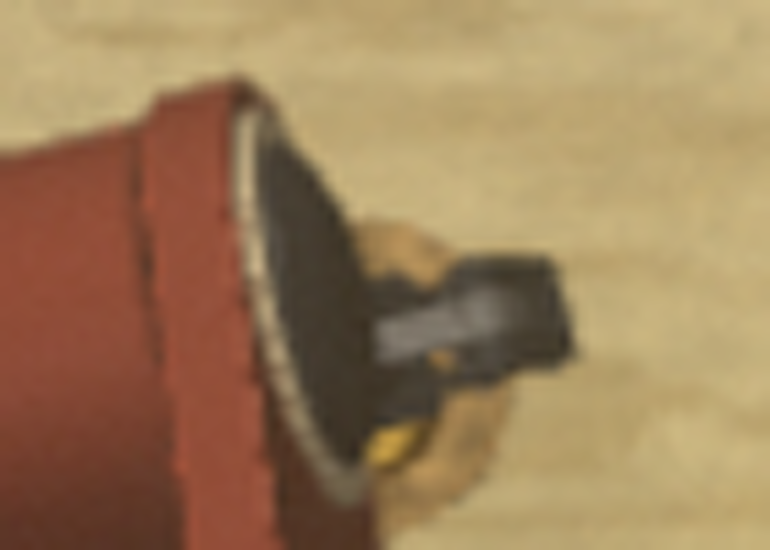

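```bash
python3 - <<'E'
from h import *
T=load('top0');S=load('side0')
f=lambda u,v,x0,y0,s:np.array([x0+(u+.5)/s-.5,y0+(v+.5)/s-.5])
# automatic bushing top ellipse? use manual
s=f(288,170,205,240,11); t=f(283,284,155,180,11)
for du in(0,-1.4):
  print('side',atz(S,s[0]+du,s[1],.044))
print('top',atz(T,*t,.044),atz(T,t[0],t[1]+1.2,.044),atz(T,t[0]-1.5,t[1]+1.2,.044))
m=f(406,215,195,155,9)
for du in(0,-1.4): print('tip side',atz(S,m[0]+du,m[1],.113))
E
```

```text
side [0.50437796 0.19915957 0.044     ]
side [0.50784311 0.20065847 0.044     ]
top [0.50571071 0.19473517 0.044     ] [0.50239901 0.19471107 0.044     ] [0.50239424 0.19889095 0.044     ]
tip side [ 0.58942494 -0.04717743  0.113     ]
tip side [ 0.5934035  -0.04548141  0.113     ]
```

Request:
{"name": "apply_moves", "arguments": {
  "rows": [
    [-0.2, -0.15, 1.5, 0, -0.05, 0],
    [-0.2, -0.15, 3, 0, -0.05, 0],
    [-0.2, -0.15, 4, 0, -0.05, 0],
    [-0.2, -0.15, 4.3, 0, -0.05, 0],
    [-0.2, -0.15, 4.3, 0, -0.05, 0],
    [-0.2, -0.15, 4.3, 0, -0.05, 0]
  ]
}}

```text
t: 3.4
tool_pos: [0.5054, 0.199, 0.0104]
tool_rot: [-3.112, -0.417, -0.003]
contact_force: [0.1, -0.9, 0.3]
opening: 0.0855
```

```bash
python3 - <<'E'
from h import *
snap('side','side3')
goto(.505,.199,.0105,105.3)
o=ctrl.get_obs(); R=Ro.from_rotvec(o['tool_rot']); print(R.as_matrix().round(3))
crop('side3',200,215,265,275,10,'c11')
E
```

```text
cur [0.5057 0.1991 0.0107] yaw -74.8 t 3.45 F [0.6 0.3 0.8] open 0.0852 q [0.24 0.11 1.96 0.   1.08 1.54]
row [-0.07, -0.01, 0.02, -0.01, -0.03, -0.01]
[[ 0.965  0.263  0.002]
 [ 0.263 -0.965  0.002]
 [ 0.002 -0.001 -1.   ]]
```

View pics/c11.png

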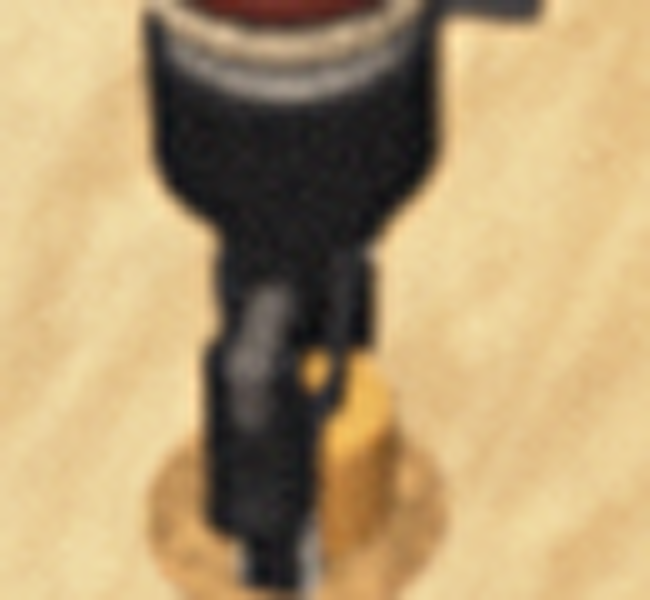

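Request:
{"name": "apply_moves", "arguments": {
  "rows": [
    [0, 0, 0, 0, 0, 0],
    [0, 0, 0, 0, 0, 0],
    [0, 0, 0, 0, 0, 0],
    [0, 0, 0, 0, 0, 0],
    [0, 0, 0, 0, 0, 0],
    [0, 0, 0, 0, 0, 0],
    [0, 0, 0, 0, 0, 0],
    [0, 0, 0, 0, 0, 0],
    [0, 0, 0, 0, 0, 0],
    [0, 0, 0, 0, 0, 0]
  ],
  "grip": 1,
  "squeeze": 80
}}

```text
t: 4.45
tool_pos: [0.5065, 0.1993, 0.0116]
tool_rot: [-3.112, -0.417, -0.006]
contact_force: [0.7, -1.0, 5.5]
opening: 0.0413
```

```bash
python3 - <<'E'
from h import *
goto(.589,-.047,.165,105.3)
E
```

```text
cur [0.5065 0.1993 0.0116] yaw -74.8 t 4.45 F [ 0.7 -1.   5.5] open 0.0413 q [0.24 0.1  1.96 0.   1.08 1.54]
row [1.55, 25.91, -15.36, -0.01, -0.05, -0.01]
```

Request:
{"name": "apply_moves", "arguments": {
  "rows": [
    [0, 0, -2, 0, -0.05, 0],
    [0, 0, -6, 0, -0.05, 0],
    [0, 0, -11, 0, -0.05, 0],
    [0, 0, -15.4, 0, -0.05, 0],
    [0.3, 5, -17, 0, -0.05, 0],
    [0.6, 10, -17, 0, -0.05, 0],
    [0.9, 15, -17, 0, -0.05, 0],
    [1.2, 20, -17, 0, -0.05, 0],
    [1.4, 24, -16, 0, -0.05, 0],
    [1.55, 25.9, -15.4, 0, -0.05, 0],
    [1.55, 25.9, -15.4, 0, -0.05, 0],
    [1.55, 25.9, -15.4, 0, -0.05, 0],
    [1.55, 25.9, -15.4, 0, -0.05, 0]
  ]
}}

```text
t: 5.75
tool_pos: [0.5885, -0.0454, 0.1651]
tool_rot: [-3.112, -0.419, 0.001]
contact_force: [0.4, 0.3, -2.0]
opening: 0.0415
```

```bash
python3 - <<'E'
from h import *
snap('side','side4');snap('top','top4')
goto(.589,-.047,.165,105.3)
crop('side4',195,130,275,215,8,'c12')
crop('top4',226,130,310,204,8,'c13')
E
```

```text
cur [ 0.5889 -0.0454  0.1657] yaw -74.6 t 5.85 F [ 0.2 -0.4 -1.9] open 0.0415 q [-0.2   0.02  1.76  0.    1.36  1.1 ]
row [-0.03, 0.15, 0.07, -0.01, -0.0, 0.01]
```

View pics/c12.png

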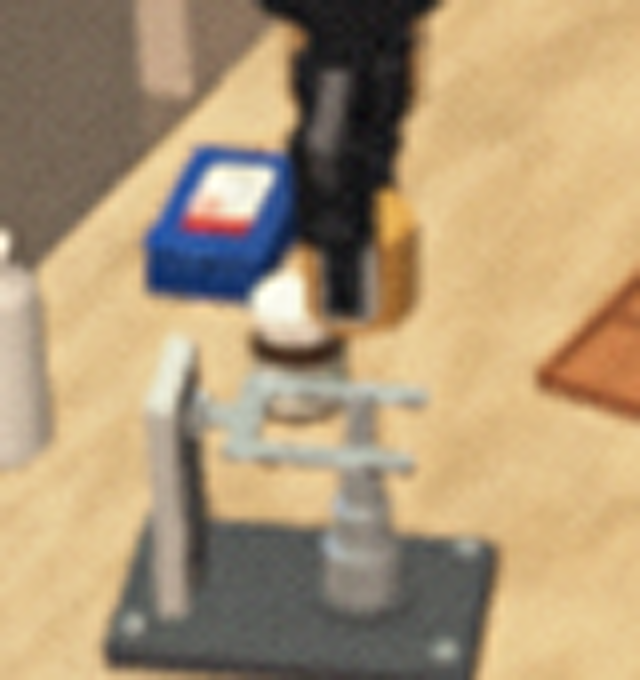

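View pics/c13.png

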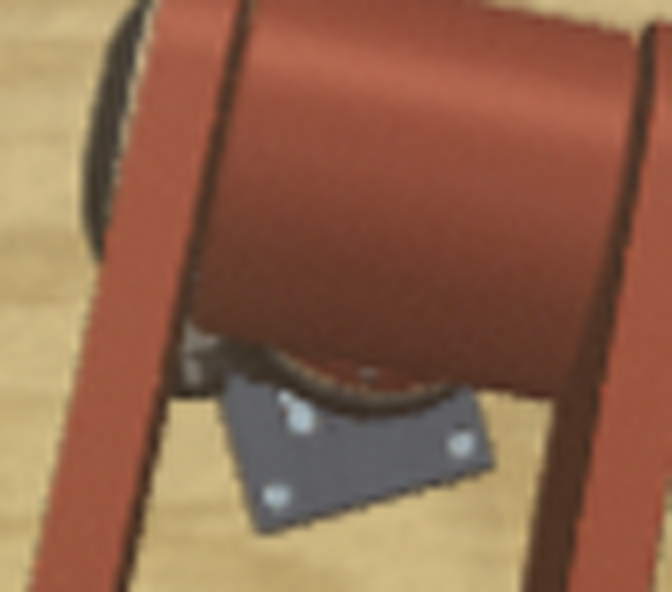

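```bash
python3 - <<'E'
from h import *
S=load('side4')
for z in(.03,.06,.113,.16,.18): print(z,np.round((proj(S,[.589,-.0454,z])[0]-[195,130]+.5)*8-.5,1))
for P in([.593,-.0454,.113],[.589,-.0414,.113]): print(np.round((proj(S,P)[0]-[195,130]+.5)*8-.5,1))
crop('side4',225,150,260,215,9,'c14')
E
```

```text
0.03 [364.1 563.1]
0.06 [362.6 503.4]
0.113 [359.9 393.7]
0.16 [357.4 291.9]
0.18 [356.3 247.2]
[350.5 391.4]
[355.6 399.3]
```

View pics/c14.png

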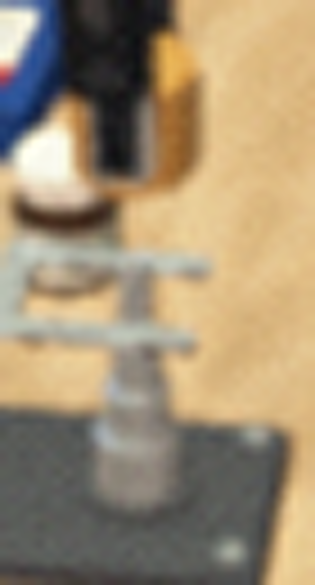

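Request:
{"name": "apply_moves", "arguments": {
  "rows": [
    [0.14, 0.1, 1, 0, 0, 0],
    [0.14, 0.1, 2.5, 0, 0, 0],
    [0.14, 0.1, 3.5, 0, 0, 0],
    [0.14, 0.1, 3.8, 0, 0, 0],
    [0.14, 0.1, 4, 0, 0, 0],
    [0.14, 0.1, 4, 0, 0, 0],
    [0.14, 0.1, 4, 0, 0, 0]
  ]
}}

```text
t: 6.55
tool_pos: [0.5909, -0.0461, 0.1262]
tool_rot: [-3.113, -0.419, -0.002]
contact_force: [-0.2, -0.6, -2.4]
opening: 0.0416
```

```bash
python3 - <<'E'
from h import *
goto(.5905,-.046,.125,105.3)
snap('side','side5')
crop('side5',195,130,275,215,8,'c15')
E
```

```text
cur [ 0.5909 -0.0461  0.1262] yaw -74.6 t 6.55 F [-0.2 -0.6 -2.4] open 0.0416 q [-0.2   0.06  1.78  0.    1.29  1.1 ]
row [-0.03, -0.02, 0.12, -0.01, -0.01, 0.01]
```

View pics/c15.png

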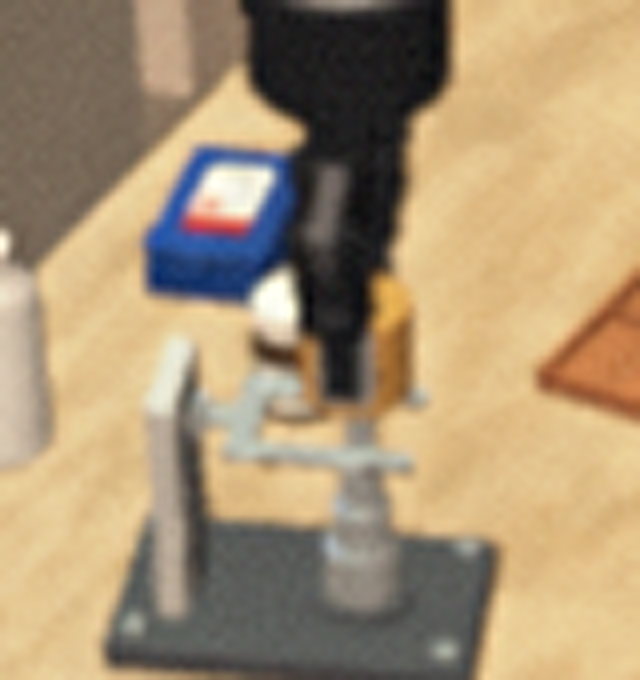

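Request:
{"name": "apply_moves", "arguments": {
  "rows": [
    [0, 0, 0.15, 0, 0, 0],
    [0, 0, 0.3, 0, 0, 0],
    [0, 0, 0.45, 0, 0, 0],
    [0, 0, 0.6, 0, 0, 0],
    [0, 0, 0.75, 0, 0, 0],
    [0, 0, 0.75, 0, 0, 0]
  ]
}}

```text
t: 7.2
tool_pos: [0.5909, -0.0463, 0.1187]
tool_rot: [-3.113, -0.419, -0.002]
contact_force: [0.7, -0.7, -1.9]
opening: 0.0415
```

Request:
{"name": "apply_moves", "arguments": {
  "rows": [
    [0, 0, 0.15, 0, 0, 0],
    [0, 0, 0.3, 0, 0, 0],
    [0, 0, 0.45, 0, 0, 0],
    [0, 0, 0.6, 0, 0, 0],
    [0, 0, 0.6, 0, 0, 0]
  ]
}}

```text
t: 7.7
tool_pos: [0.5916, -0.0474, 0.1131]
tool_rot: [3.111, 0.419, 0.004]
contact_force: [1.4, -5.1, 0.5]
opening: 0.0414
```

Request:
{"name": "apply_moves", "arguments": {
  "rows": [
    [0, 0.1, 0, 0, 0, 0],
    [0, 0.2, 0, 0, 0, 0],
    [0, 0.25, 0, 0, 0, 0],
    [0, 0.25, 0, 0, 0, 0]
  ]
}}

```text
t: 8.1
tool_pos: [0.5919, -0.0495, 0.1125]
tool_rot: [3.112, 0.419, 0.003]
contact_force: [0.5, -0.3, -2.3]
opening: 0.0416
```

```bash
python3 - <<'E'
from h import *
snap('side','side6')
goto(.5915,-.05,.107,105.3)
crop('side6',195,130,275,215,8,'c16')
E
```

```text
cur [ 0.5919 -0.0495  0.1126] yaw -74.7 t 8.15 F [-1.3  0.1 -1.2] open 0.0416 q [-0.21  0.08  1.79 -0.    1.27  1.09]
row [-0.06, 0.04, 0.56, 0.02, -0.02, 0.01]
```

View pics/c16.png

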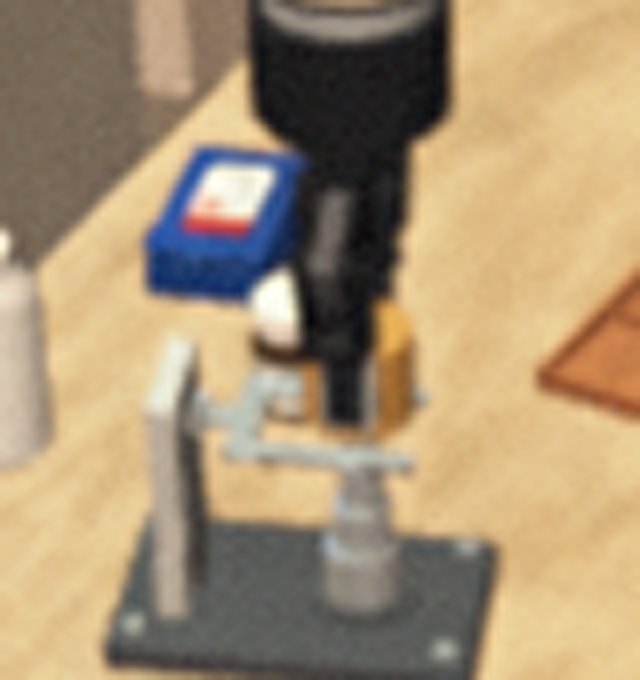

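The bushing is 304..415, centred on the mandrel at about u=361, with its lower rim just above the near prong, and the lateral force is gone. I'll keep going down.

Request:
{"name": "apply_moves", "arguments": {
  "rows": [
    [0, 0, 0.15, 0, 0, 0],
    [0, 0, 0.3, 0, 0, 0],
    [0, 0, 0.45, 0, 0, 0],
    [0, 0, 0.45, 0, 0, 0]
  ]
}}

```text
t: 8.55
tool_pos: [0.5919, -0.0494, 0.1079]
tool_rot: [3.112, 0.419, 0.003]
contact_force: [0.1, 1.0, -1.4]
opening: 0.0414
```

Request:
{"name": "apply_moves", "arguments": {
  "rows": [
    [0, 0, 0.15, 0, 0, 0],
    [0, 0, 0.3, 0, 0, 0],
    [0, 0, 0.45, 0, 0, 0],
    [0, 0, 0.6, 0, 0, 0],
    [0, 0, 0.6, 0, 0, 0]
  ]
}}

```text
t: 9.05
tool_pos: [0.592, -0.0494, 0.1018]
tool_rot: [3.112, 0.419, 0.003]
contact_force: [-0.2, 1.0, 0.7]
opening: 0.0415
```

Request:
{"name": "apply_moves", "arguments": {
  "rows": [
    [0, -0.03, 0.2, 0, 0, 0],
    [0, -0.03, 0.4, 0, 0, 0],
    [0, -0.03, 0.6, 0, 0, 0],
    [0, -0.03, 0.8, 0, 0, 0],
    [0, -0.03, 0.8, 0, 0, 0]
  ]
}}

```text
t: 9.55
tool_pos: [0.5921, -0.0493, 0.0934]
tool_rot: [3.112, 0.419, 0.004]
contact_force: [1.2, -1.0, 0.1]
opening: 0.042
```

Request:
{"name": "apply_moves", "arguments": {
  "rows": [
    [0, 0, 0.1, 0, 0, 0],
    [0, 0, 0.2, 0, 0, 0],
    [0, 0, 0.3, 0, 0, 0],
    [0, 0, 0.4, 0, 0, 0],
    [0, 0, 0.4, 0, 0, 0]
  ]
}}

```text
t: 10.05
tool_pos: [0.5922, -0.0492, 0.0899]
tool_rot: [3.112, 0.419, 0.004]
contact_force: [-1.4, -1.3, 4.0]
opening: 0.0417
```

```bash
python3 - <<'E'
from h import *
snap('side','side7')
goto(.5915,-.049,.085,105.3)
crop('side7',195,130,275,215,8,'c17')
E
```

```text
cur [ 0.5922 -0.0493  0.0899] yaw -74.7 t 10.1 F [-2.3 -0.5  4.4] open 0.0412 q [-0.21  0.11  1.8  -0.    1.23  1.1 ]
row [-0.06, -0.04, 0.49, 0.02, -0.03, 0.01]
```

View pics/c17.png

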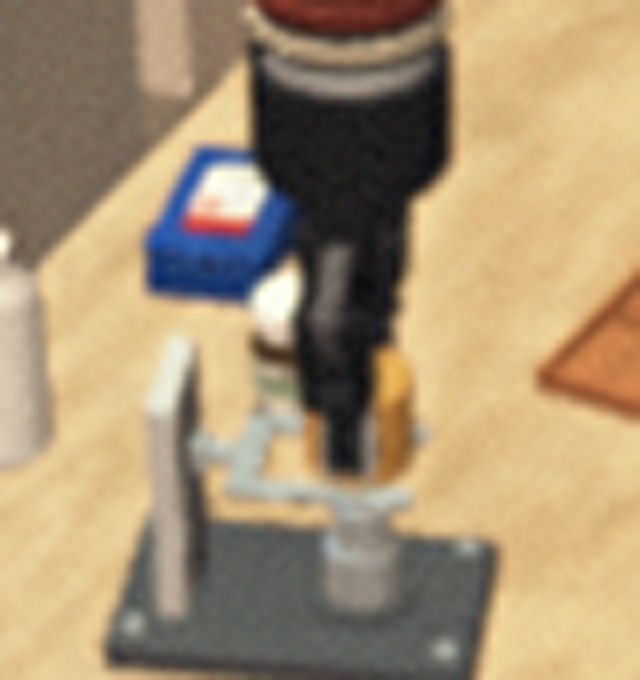

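The marker has moved down: the near prong is at v=495, up from 455. The bushing rests on the prongs. I'll press in small steps.

Request:
{"name": "apply_moves", "arguments": {
  "rows": [
    [0, 0, 0.1, 0, 0, 0],
    [0, 0, 0.2, 0, 0, 0],
    [0, 0, 0.2, 0, 0, 0]
  ]
}}

```text
t: 10.4
tool_pos: [0.5924, -0.0493, 0.0896]
tool_rot: [3.112, 0.419, 0.004]
contact_force: [-4.5, 0.1, 10.9]
opening: 0.0418
```

Request:
{"name": "apply_moves", "arguments": {
  "rows": [
    [-0.05, 0, 0.18, 0, 0, 0],
    [-0.08, 0, 0.2, 0, 0, 0],
    [-0.08, 0, 0.22, 0, 0, 0]
  ]
}}

```text
t: 10.7
tool_pos: [0.5924, -0.0493, 0.0896]
tool_rot: [3.112, 0.42, 0.006]
contact_force: [-4.7, 1.2, 12.2]
opening: 0.0414
```

```bash
python3 - <<'E'
from h import *
o=ctrl.get_obs(); print(o['contact_force'],o['wrist_torque'],Ro.from_rotvec(o['tool_rot']).as_matrix().round(4))
snap('side','side8'); crop('side8',225,160,260,205,14,'c18')
o=ctrl.get_obs(); print(o['contact_force'],o['wrist_torque'])
E
```

```text
[-4.70647439  1.23987383 12.18211608] [0.25070288 0.88445141 0.04251647] [[ 9.643e-01  2.648e-01  3.800e-03]
 [ 2.648e-01 -9.643e-01 -9.000e-04]
 [ 3.400e-03  1.900e-03 -1.000e+00]]
[-3.14491222  1.32874907 11.85952401] [0.17333907 0.84494425 0.00374233]
```

View pics/c18.png

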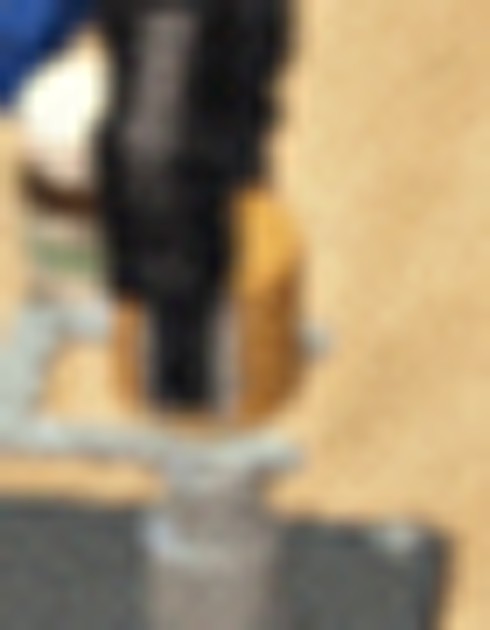

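Request:
{"name": "apply_moves", "arguments": {
  "rows": [
    [-0.12, 0, 0.24, 0, 0, 0],
    [-0.16, 0, 0.26, 0, 0, 0],
    [-0.16, 0, 0.26, 0, 0, 0]
  ]
}}

```text
t: 11.05
tool_pos: [0.5923, -0.0493, 0.0897]
tool_rot: [3.112, 0.42, 0.011]
contact_force: [-3.8, 1.2, 11.1]
opening: 0.0417
```

Request:
{"name": "apply_moves", "arguments": {
  "rows": [
    [-0.16, 0, 0.32, 0, 0, 0],
    [-0.16, 0, 0.36, 0, 0, 0],
    [-0.16, 0, 0.36, 0, 0, 0]
  ]
}}

```text
t: 11.35
tool_pos: [0.5923, -0.0494, 0.0896]
tool_rot: [3.112, 0.42, 0.016]
contact_force: [-4.0, 2.7, 16.3]
opening: 0.0418
```

```bash
python3 - <<'E'
from h import *
goto(.5915,-.0493,.0857,105.3)
print(ctrl.get_obs()['wrist_torque'])
E
```

```text
cur [ 0.5923 -0.0494  0.0896] yaw -74.6 t 11.35 F [-4.   2.7 16.3] open 0.0418 q [-0.21  0.1   1.81  0.    1.22  1.09]
row [-0.08, -0.03, 0.39, 0.03, -0.11, 0.01]
[ 0.37171443  0.95244196 -0.04998406]
```

Request:
{"name": "apply_moves", "arguments": {
  "rows": [
    [-0.12, 0, 0.36, 0.03, -0.1, 0],
    [-0.12, 0, 0.38, 0.03, -0.15, 0],
    [-0.12, 0, 0.4, 0.03, -0.15, 0],
    [-0.12, 0, 0.4, 0.03, -0.15, 0]
  ]
}}

```text
t: 11.75
tool_pos: [0.5925, -0.0493, 0.0895]
tool_rot: [3.113, 0.42, -0.002]
contact_force: [-6.8, 2.8, 18.0]
opening: 0.0413
```

```bash
python3 - <<'E'
from h import *
goto(.5915,-.0493,.0857,105.3)
print(ctrl.get_obs()['wrist_torque'])
E
```

```text
cur [ 0.5925 -0.0493  0.0895] yaw -74.6 t 11.75 F [-6.8  2.8 18. ] open 0.0413 q [-0.21  0.11  1.8  -0.    1.23  1.09]
row [-0.1, -0.03, 0.38, -0.0, 0.01, 0.02]
[0.33328287 1.31346095 0.01154142]
```

Request:
{"name": "apply_moves", "arguments": {
  "rows": [
    [-0.2, 0.05, 0.4, 0, 0, 0],
    [-0.3, 0.05, 0.4, 0, 0, 0],
    [-0.3, 0.05, 0.4, 0, -0.03, 0],
    [-0.3, 0.05, 0.4, 0, -0.03, 0],
    [-0.3, 0.05, 0.4, 0, -0.03, 0],
    [-0.3, 0.05, 0.4, 0, -0.03, 0]
  ]
}}

```text
t: 12.35
tool_pos: [0.5923, -0.0495, 0.0895]
tool_rot: [-3.113, -0.42, -0.004]
contact_force: [-2.2, 4.6, 16.5]
opening: 0.0416
```

```bash
python3 - <<'E'
from h import *
snap('side','side9');crop('side9',195,130,275,215,8,'c19')
goto(.5915,-.0493,.0857,105.3)
print(ctrl.get_obs()['wrist_torque'])
E
```

```text
cur [ 0.5923 -0.0495  0.0895] yaw -74.6 t 12.4 F [-3.   4.9 15.9] open 0.0416 q [-0.21  0.11  1.8   0.    1.23  1.09]
row [-0.07, -0.04, 0.38, -0.01, -0.03, 0.02]
[ 0.80527587  0.53758912 -0.03900366]
```

View pics/c19.png

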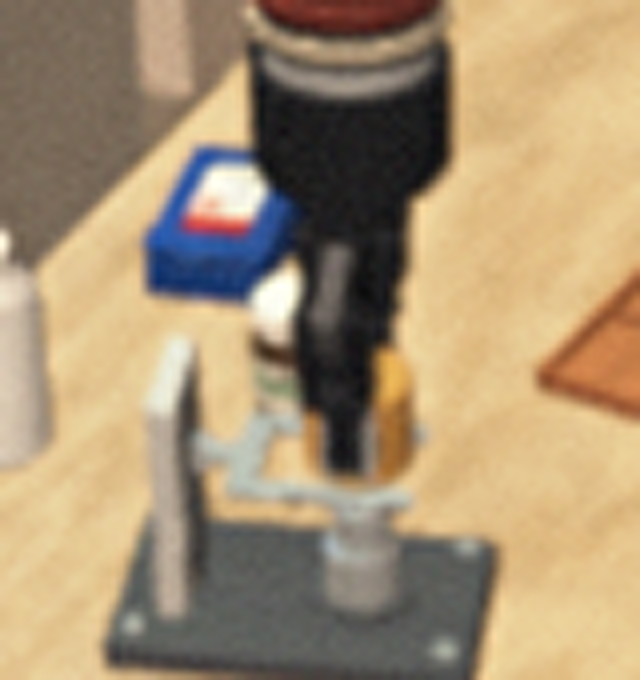

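Request:
{"name": "apply_moves", "arguments": {
  "rows": [
    [-0.25, -0.05, 0.42, 0, -0.03, 0],
    [-0.25, -0.05, 0.44, 0, -0.03, 0],
    [-0.25, -0.05, 0.44, 0, -0.03, 0],
    [-0.25, -0.05, 0.44, 0, -0.03, 0],
    [-0.25, -0.05, 0.44, 0, -0.03, 0]
  ]
}}

```text
t: 12.9
tool_pos: [0.5923, -0.0495, 0.0895]
tool_rot: [3.113, 0.421, 0.008]
contact_force: [-4.2, 2.1, 16.3]
opening: 0.0415
```

Request:
{"name": "apply_moves", "arguments": {
  "rows": [
    [-0.25, -0.05, 0.46, 0, -0.08, 0],
    [-0.25, -0.05, 0.48, 0, -0.08, 0],
    [-0.25, -0.05, 0.48, 0, -0.08, 0],
    [-0.25, -0.05, 0.48, 0, -0.08, 0],
    [-0.25, -0.05, 0.48, 0, -0.08, 0],
    [-0.25, -0.05, 0.48, 0, -0.08, 0]
  ]
}}

```text
t: 13.5
tool_pos: [0.5924, -0.0494, 0.0895]
tool_rot: [3.112, 0.421, 0.006]
contact_force: [-5.4, 1.7, 19.1]
opening: 0.0417
```

```bash
python3 - <<'E'
from h import *
goto(.5921,-.0495,.0895,105.3)
T=load('top0');S=load('side0')
crop('side0',210,170,260,225,11,'c20');crop('side9',210,170,260,225,11,'c21')
E
```

```text
cur [ 0.5924 -0.0494  0.0895] yaw -74.6 t 13.5 F [-5.4  1.7 19.1] open 0.0417 q [-0.21  0.11  1.8  -0.    1.23  1.09]
row [-0.03, -0.0, -0.0, 0.02, -0.04, 0.02]
```

View pics/c20.png

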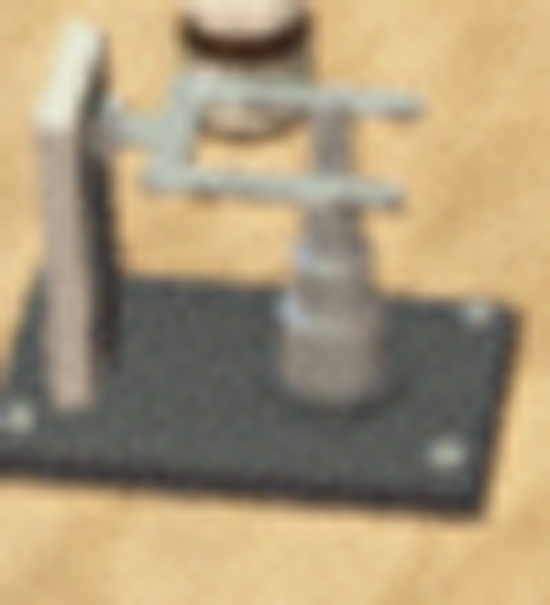

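View pics/c21.png

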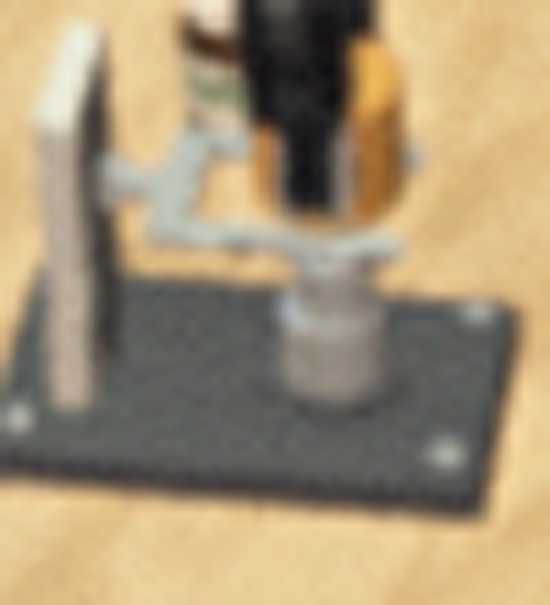

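Prong tip moved from v=195 to v=248, about 18.5 mm, which fits the one-pin reading, and the ~20 N push is held. Lifting off.

Request:
{"name": "apply_moves", "arguments": {
  "rows": [
    [-0.03, 0, -0.1, 0, -0.04, 0],
    [-0.03, 0, -0.5, 0, -0.04, 0],
    [-0.03, 0, -1.2, 0, -0.04, 0],
    [-0.03, 0, -2.2, 0, -0.04, 0],
    [-0.03, 0, -3.5, 0, -0.04, 0],
    [-0.03, 0, -5, 0, -0.04, 0],
    [-0.03, 0, -7, 0, -0.04, 0],
    [-0.03, 0, -9, 0, -0.04, 0],
    [-0.03, 0, -9, 0, -0.04, 0]
  ]
}}

```text
t: 14.4
tool_pos: [0.5942, -0.0499, 0.1847]
tool_rot: [3.108, 0.42, 0.013]
contact_force: [0.9, 0.6, -1.5]
opening: 0.0413
```

```bash
python3 - <<'E'
from h import *
snap('side','side10');crop('side10',195,130,275,215,8,'c22')
goto(.558,-.253,.12,83.2)
goto(.558,-.253,.12,105.3)
E
```

```text
cur [ 0.5932 -0.0497  0.1824] yaw -74.6 t 14.45 F [-0.3  0.1 -1.8] open 0.0416 q [-0.21  0.01  1.74 -0.    1.39  1.09]
row [-8.82, 18.63, 6.28, 0.04, -0.06, 4.44]
cur [ 0.5932 -0.0497  0.1824] yaw -74.6 t 14.45 F [-0.3  0.1 -1.8] open 0.0416 q [-0.21  0.01  1.74 -0.    1.39  1.09]
row [-8.82, 18.63, 6.28, 0.05, -0.06, 0.02]
```

View pics/c22.png

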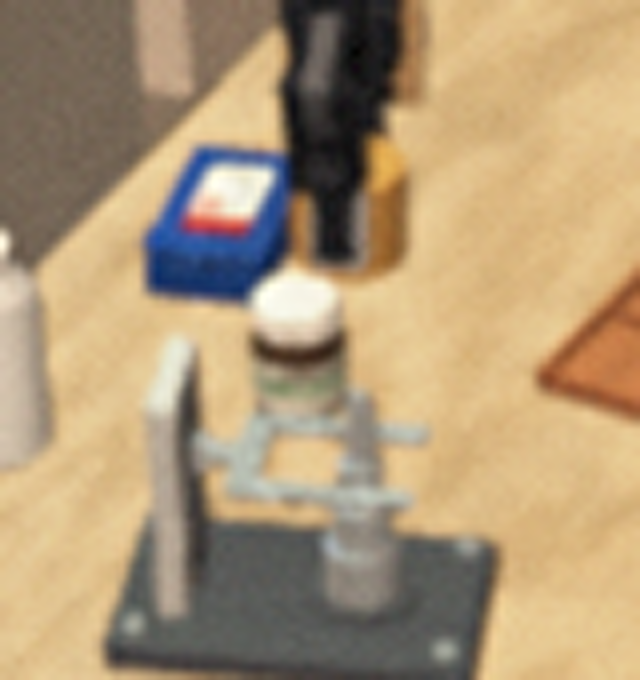

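Request:
{"name": "apply_moves", "arguments": {
  "rows": [
    [-2, 4.2, 0, 0.04, -0.06, 1],
    [-4, 8.5, 1, 0.04, -0.06, 2],
    [-6, 12.7, 3, 0.04, -0.06, 3],
    [-8, 17, 5, 0.04, -0.06, 4.2],
    [-9, 19, 8, 0.04, -0.06, 4.44],
    [-9, 19, 12, 0.04, -0.06, 4.44],
    [-9, 19, 13.2, 0.04, -0.06, 4.44],
    [-9, 19, 13.2, 0.04, -0.06, 4.44],
    [-9, 19, 13.2, 0.04, -0.06, 4.44],
    [-9, 19, 13.2, 0.04, -0.06, 4.44]
  ]
}}

```text
t: 15.45
tool_pos: [0.5594, -0.2575, 0.0535]
tool_rot: [3.134, -0.185, 0.006]
contact_force: [0.0, -0.2, -1.0]
opening: 0.0416
```

```bash
python3 - <<'E'
from h import *
snap('side','side11');snap('top','top11')
crop('side11',255,110,315,195,9,'c23');crop('top11',310,150,400,220,8,'c24')
goto(.5565,-.2565,.03,83.2)
E
```

```text
cur [ 0.5592 -0.2575  0.0533] yaw -96.8 t 15.55 F [ 0.  -0.1 -1.9] open 0.0419 q [-0.55  0.2   1.77  0.    1.17  1.14]
row [-0.29, -0.07, 2.33, 0.02, -0.05, 0.01]
```

View pics/c23.png

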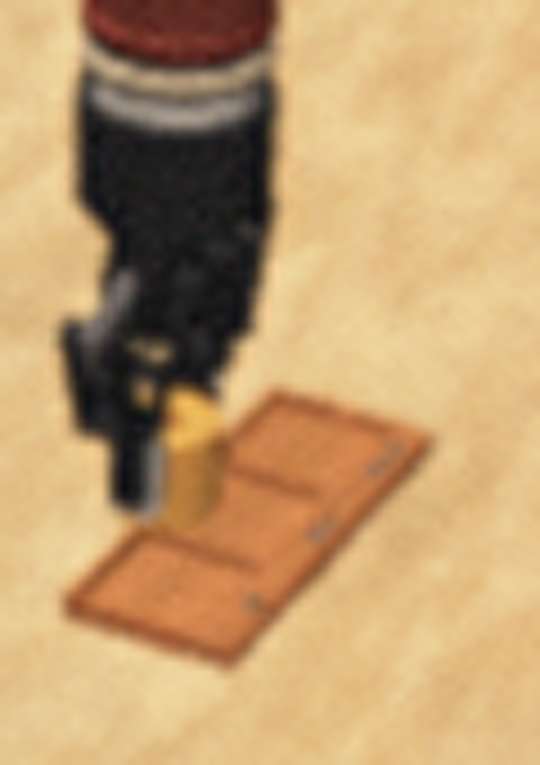

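View pics/c24.png

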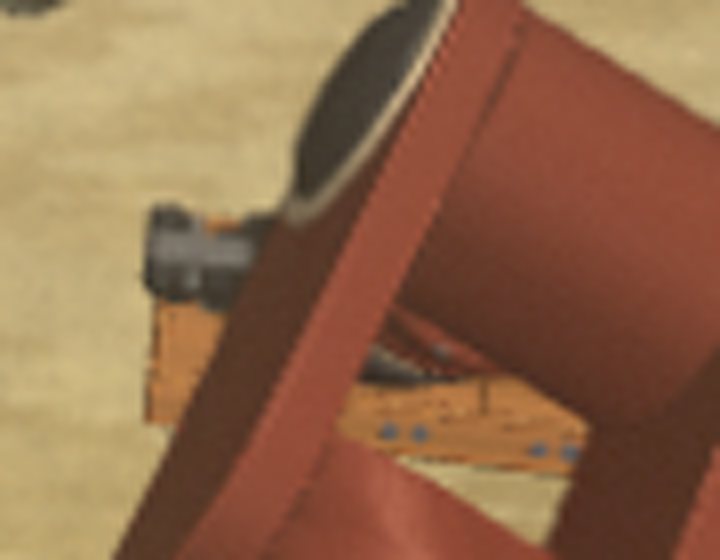

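```bash
python3 - <<'E'
from h import *
def sil(tag,c,zl,x0,y0,s):
    im=load(tag);a=np.linspace(0,2*np.pi,200)
    P=np.concatenate([np.c_[c[0]+.022*np.cos(a),c[1]+.022*np.sin(a),0*a+z] for z in(zl,zl+.04)])
    q=(proj(im,P)-[x0,y0]+.5)*s-.5
    print(tag,'u',q[:,0].min().round(0),q[:,0].max().round(0),'v',q[:,1].min().round(0),q[:,1].max().round(0))
sil('side11',(.5593,-.2575),.0533-.0065,255,110,9)   # obs right 222, bottom 530, top 385
sil('side4',(.589,-.0454),.1655-.0065,195,130,8)  # obs 303..417, bottom 330
sil('side10',(.5935,-.0498),.183-.0065,195,130,8) # obs 292..408 top 135 bottom 277
sil('side0',(.5062,.1992),.004,205,240,11) # obs 203..378 top 107 bottom 338
E
```

```text
side11 u 107.0 222.0 v 376.0 523.0
side4 u 296.0 416.0 v 173.0 327.0
side10 u 288.0 409.0 v 125.0 279.0
side0 u 191.0 375.0 v 104.0 346.0
```

```bash
python3 - <<'E'
from h import *
from scipy.optimize import least_squares
T=load('top0');S=load('side0')
f=lambda pts,x0,y0,s:np.array([[x0+(u+.5)/s-.5,y0+(v+.5)/s-.5] for u,v in pts])
a=f([(100,62),(663,130),(640,362),(78,293)],320,170,9); b=f([(95,380),(368,100),(578,162),(308,457)],255,145,12)
L=np.array([[.031,.093,.011],[.031,-.093,.011],[-.047,-.093,.011],[-.047,.093,.011]])
def R(a): c,s=np.cos(a),np.sin(a); return np.array([[c,-s,0],[s,c,0],[0,0,1]])
for nm,im,px,off in(('side',S,b,(0,0)),('side corr',S,b,(0,-.9)),('top',T,a,(0,0))):
    s=least_squares(lambda p:(proj(im,L@R(p[2]).T+[p[0],p[1],0])-(px+off)).ravel(),[.55,-.31,-.12]).x
    print(nm,s.round(4),(R(s[2])@[0,.0605,0]+[s[0],s[1],0]).round(4))
E
```

```text
side [ 0.5446 -0.3088 -0.1235] [ 0.552  -0.2487  0.    ]
side corr [ 0.5466 -0.3143 -0.1239] [ 0.5541 -0.2543  0.    ]
top [ 0.5488 -0.317  -0.119 ] [ 0.556  -0.2569  0.    ]
```

Request:
{"name": "apply_moves", "arguments": {
  "rows": [
    [-0.44, -0.1, 1, 0.02, -0.05, 0],
    [-0.44, -0.1, 2, 0.02, -0.05, 0],
    [-0.44, -0.1, 2.9, 0.02, -0.05, 0],
    [-0.44, -0.1, 2.9, 0.02, -0.05, 0],
    [-0.44, -0.1, 2.9, 0.02, -0.05, 0]
  ]
}}

```text
t: 16.05
tool_pos: [0.5545, -0.2558, 0.0233]
tool_rot: [-3.135, 0.185, 0.003]
contact_force: [-0.1, 0.2, -2.2]
opening: 0.0417
```

```bash
python3 - <<'E'
from h import *
snap('side','side12')
crop('side12',255,130,315,195,9,'c25')
goto(.555,-.256,.0105,83.2)
E
```

```text
cur [ 0.555  -0.2561  0.024 ] yaw -96.8 t 16.1 F [ 0.3 -0.4 -1.8] open 0.0419 q [-0.55  0.23  1.79 -0.    1.13  1.13]
row [0.0, -0.01, 1.35, -0.0, 0.01, 0.01]
```

View pics/c25.png

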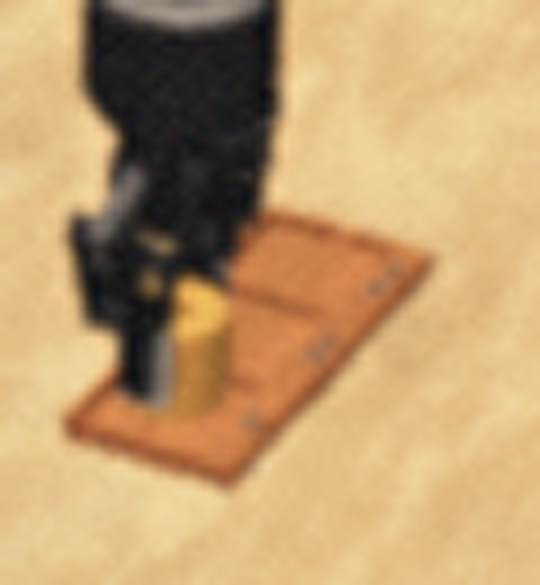

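```bash
python3 - <<'E'
from h import *
im=load('side12'); c=im['color'][130:195,255:315]; c=cv2.resize(c,None,fx=9,fy=9,interpolation=cv2.INTER_CUBIC)
def Rz(a): k,s=np.cos(a),np.sin(a); return np.array([[k,-s,0],[s,k,0],[0,0,1]])
q=lambda P:np.int32(np.round((proj(im,P)-[255,130]+.5)*9-.5))
p=[.5446,-.3088,-.1235]
def tr(L): return np.array(L)@Rz(p[2]).T+[p[0],p[1],0]
for k in(1,0,-1):
  y=k*.0605
  cv2.polylines(c,[q(tr([[.027,y+.0285,.011],[.027,y-.0285,.011],[-.027,y-.0285,.011],[-.027,y+.0285,.011]]))],True,(0,255,0),1)
cv2.polylines(c,[q(tr([[.031,.093,.011],[.031,-.093,.011],[-.047,-.093,.011],[-.047,.093,.011]]))],True,(255,255,0),1)
a=np.linspace(0,6.283,60)
for z,col in((.024-.0065,(255,0,0)),(.0575,(255,0,0)),(.011,(0,0,255))):
  cv2.polylines(c,[q(np.c_[.555+.022*np.cos(a),-.2561+.022*np.sin(a),0*a+z])],True,col,1)
cv2.imwrite('pics/c26.png',c)
E
```

```text
(no output)
```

View pics/c26.png

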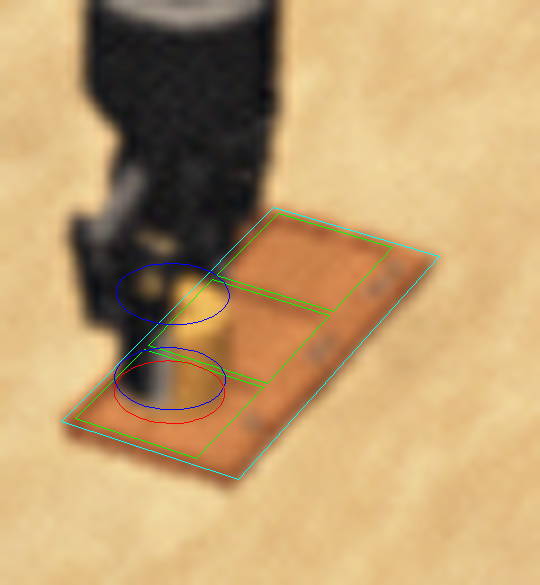

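Request:
{"name": "apply_moves", "arguments": {
  "rows": [
    [-0.1, -0.12, 0.2, 0, 0, 0],
    [-0.1, -0.25, 0.4, 0, 0, 0],
    [-0.1, -0.25, 0.6, 0, 0, 0],
    [-0.1, -0.25, 0.8, 0, 0, 0],
    [-0.1, -0.25, 0.8, 0, 0, 0],
    [-0.1, -0.25, 0.8, 0, 0, 0]
  ]
}}

```text
t: 16.7
tool_pos: [0.5542, -0.2535, 0.0159]
tool_rot: [-3.136, 0.185, 0.001]
contact_force: [0.3, 0.2, -2.9]
opening: 0.0413
```

```bash
python3 - <<'E'
from h import *
snap('side','side13')
crop('side13',255,130,315,195,9,'c27')
goto(.554,-.2535,.0105,83.2)
E
```

```text
cur [ 0.5543 -0.2535  0.016 ] yaw -96.8 t 16.75 F [-0.2  0.5 -1. ] open 0.0414 q [-0.55  0.24  1.79 -0.    1.11  1.14]
row [-0.03, 0.0, 0.55, -0.0, 0.01, 0.01]
```

View pics/c27.png

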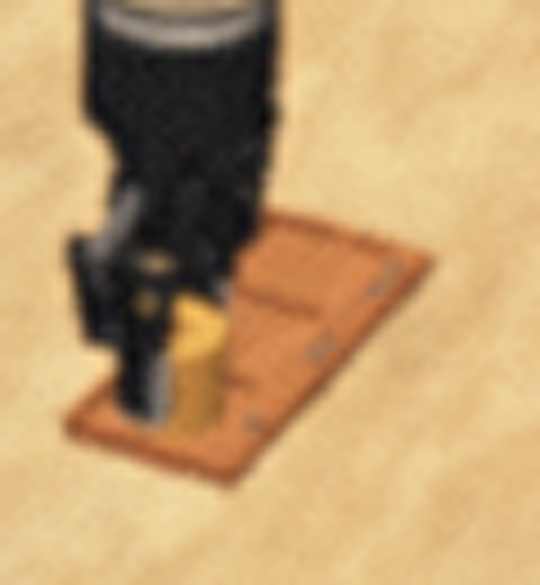

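Request:
{"name": "apply_moves", "arguments": {
  "rows": [
    [0, 0, 0.1, 0, 0, 0],
    [0, 0, 0.2, 0, 0, 0],
    [0, 0, 0.3, 0, 0, 0],
    [0, 0, 0.4, 0, 0, 0],
    [0, 0, 0.4, 0, 0, 0]
  ]
}}

```text
t: 17.25
tool_pos: [0.5542, -0.2535, 0.0119]
tool_rot: [-3.136, 0.185, 0.001]
contact_force: [0.1, 0.4, -2.4]
opening: 0.0413
```

Request:
{"name": "apply_moves", "arguments": {
  "rows": [
    [0, 0, 0.05, 0, 0, 0],
    [0, 0, 0.1, 0, 0, 0],
    [0, 0, 0.15, 0, 0, 0],
    [0, 0, 0.15, 0, 0, 0]
  ]
}}

```text
t: 17.65
tool_pos: [0.5543, -0.2535, 0.0117]
tool_rot: [-3.136, 0.185, 0.002]
contact_force: [-4.2, 2.0, 7.4]
opening: 0.042
```

Request:
{"name": "apply_moves", "arguments": {
  "rows": [
    [0, 0, 0, 0, 0, 0],
    [0, 0, 0, 0, 0, 0],
    [0, 0, 0, 0, 0, 0],
    [0, 0, 0, 0, 0, 0],
    [0, 0, 0, 0, 0, 0],
    [0, 0, 0, 0, 0, 0],
    [0, 0, 0, 0, 0, 0],
    [0, 0, 0, 0, 0, 0]
  ],
  "grip": 0
}}

```text
t: 18.45
tool_pos: [0.5543, -0.2535, 0.0117]
tool_rot: [-3.136, 0.185, 0.002]
contact_force: [-0.3, -0.0, 0.3]
opening: 0.0851
```

Request:
{"name": "apply_moves", "arguments": {
  "rows": [
    [0, 0, -0.5, 0, 0, 0],
    [0, 0, -2, 0, 0, 0],
    [0, 0, -5, 0, 0, 0],
    [0, 0, -9, 0, 0, 0],
    [0, 0, -14, 0, 0, 0],
    [0, 0, -19, 0, 0, 0],
    [-5, 5, -20, 0, 0, 0],
    [-8, 10, -20, 0, 0, 0],
    [-10, 15, -20, 0, 0, 0],
    [-10, 20, -20, 0, 0, 0],
    [-10, 25, -20, 0, 0, 0],
    [-10, 25, -20, 0, 0, 0],
    [-10, 25, -20, 0, 0, 0]
  ]
}}

```text
t: 19.75
tool_pos: [0.4244, -0.4938, 0.2131]
tool_rot: [3.134, -0.192, -0.001]
contact_force: [0.2, -1.0, -0.2]
opening: 0.0853
```

```bash
python3 - <<'E'
from h import *
snap('side','side14');snap('top','top14')
goto(.4,-.5,.2,83.2)
crop('side14',255,130,315,195,9,'c28');crop('top14',320,160,402,220,9,'c29')
crop('side14',195,130,275,215,8,'c30')
E
```

```text
cur [ 0.4257 -0.4905  0.2127] yaw -96.8 t 19.85 F [ 0.2 -0.9 -0.5] open 0.0852 q [-0.97  0.12  1.57 -0.    1.45  0.72]
row [-2.44, 1.25, 1.27, -0.0, 0.01, -0.0]
```

View pics/c28.png

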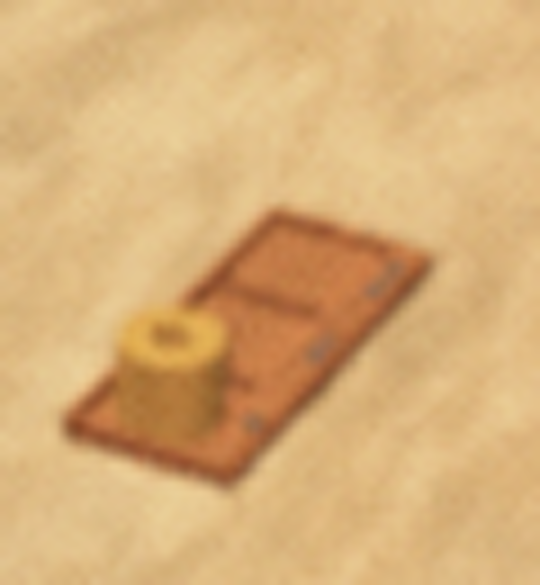

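View pics/c29.png

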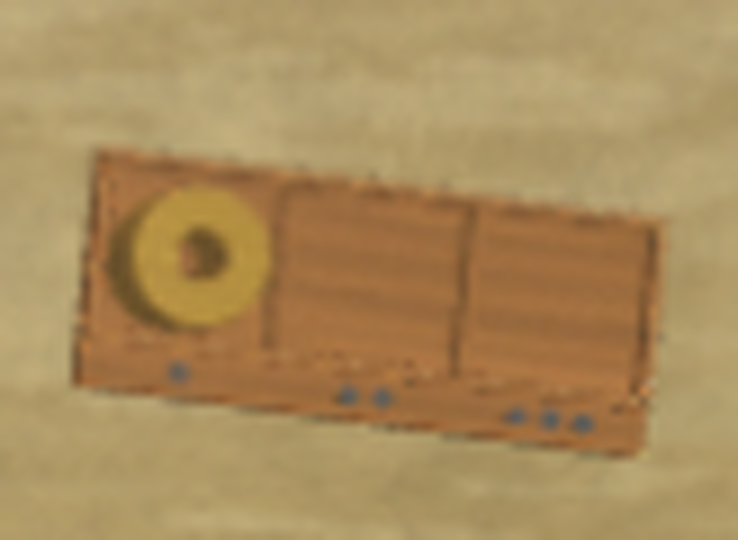

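View pics/c30.png

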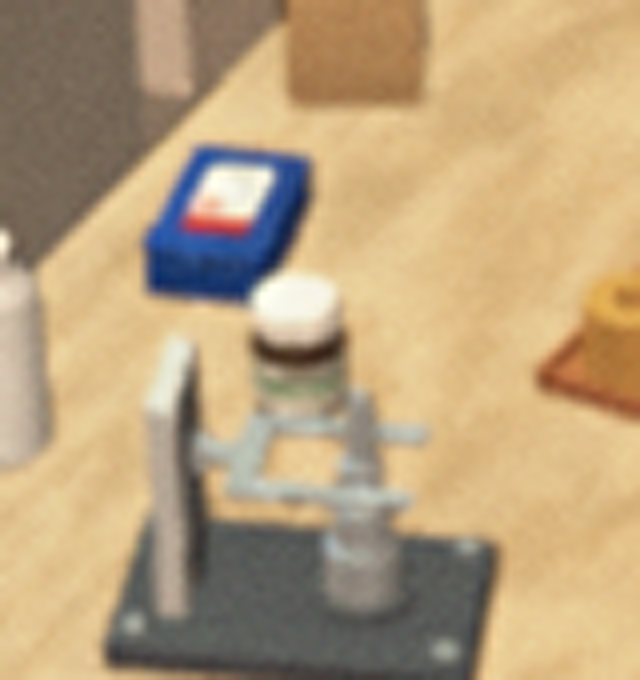

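View pics/top14.png

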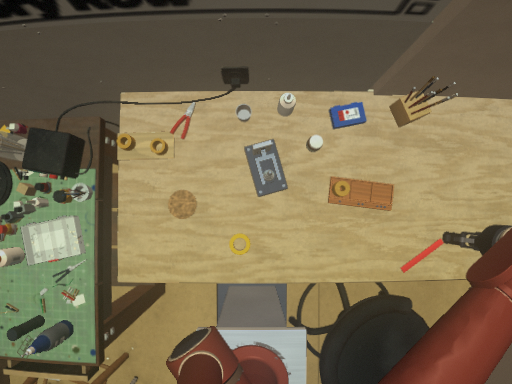

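The bushing stands upright in the one-pin compartment, with its base centred at about (180,262) in the tray crop. The marker has stayed at v≈495, and the other bushings, the jar and the tape are unmoved.

```bash
python3 -c "
from station import ctrl
print(ctrl.finish_job())"
```

```text
the job is handed in; nothing more can be done
None
```

The pad bushing is gauged and sitting in the one-pin tray compartment, and I handed the job in at about 20 s of robot time. No verdict was reported.

- **Gauging:** The bore looked like 16 mm in the pictures. The bushing slid down the mandrel with the marker ahead of it and stopped hard on the one-pin step.
- **Press:** I pressed it home with readings from 11 to 19 N for about 2.5 s. Counting the bushing's own weight, the final push was about 21 N. No reading came near 30 N.
- **Marker:** In the side picture it moved down about 18.5 mm and stayed there after the bushing came off. That fits the one-pin reading but only to about 1 mm, since I had no exact readout.
- **Tray:** The bushing touched down at the floor height I expected, with a downward push of about 7 to 9 N. After release it stands upright and well centred in the compartment.
- **Rest of the scene:** The other bushings, the jar and the tape are where they were. The gripper is open and clear of everything.

Some checks disagreed:
- **Cameras:** The two cameras disagreed by up to about 8 mm on positions. I settled the mandrel by feel and aimed between the two estimates at the tray.
- **Side forces:** A sideways force of about 2 to 7 N stayed on while pressing. There was a brief 5 N sideways touch as the bore first met the mandrel.

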